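# Shut the toolbox and secure its staple with the snap hook

## Robot

A 7-joint arm with a two-finger parallel gripper is mounted at the origin on the work surface. World frame = base frame: x ahead of the robot, y to its left, z up, the work surface at z = 0. Lengths are in m, angles in rad, forces in N, time in s.
With the tool pointing down it reaches from about 0.4 to 0.875 m from the base axis. Payload 19.3 kg.
Tool frame: the origin (TCP) lies midway between the tips of the shut fingers; the grasp point (between the pads) lies 19 mm behind it; z points along the fingers, y is the line along which they close (so a half turn about z gives the same grasp; the last joint's range is limited). The gripper opens to 85 mm and grips with 20 to 120 N. Pads are 22 mm wide; open, the fingers measure 114 mm over their backs; the gripper's body (76 mm by 85 mm) begins 54 mm behind the grasp point. The pads swing forward as they close: fully open they stand 13 mm farther back than shut.
Start: joints at [-1.26, 0.521, -0.036, 1.599, 0.021, 1.021, -0.113], TCP at [0.232, 0.58, 0.231] pointing down, gripper open.
Joint ranges: [-2.91, 2.91], [-0.3, 2.13], [-1.5, 1.42], [0.17, 2.43], [-1.26, 4.41], [0.16, 1.93], [-2.52, 2.52]. Speed limits (rad/s): [1.89, 1.89, 2.39, 2.39, 3.01, 3.01, 3.01].

## Interface

Orientations are given as [roll, pitch, yaw] about the fixed x, y, z axes, in that order (R = Rz(yaw) Ry(pitch) Rx(roll)).
In Python, from plant import monitor, optics, sign_off gives the robot as it stands.
- The arm moves only by the shell command python3 -m handwheel 'ROWS' [OPENING] [FORCE]. ROWS is JSON, a list of rows, each a list of 4 numbers: the shift along the tool's x, y, z scaled (see below), then the turn about the tool's z scaled (see below). A call has 1 to 10 rows; each row shifts and turns the commanded pose from where the row before left it, along the tool's axes as they then stand; what a row does not reach is not made up. The controller multiplies each number of a shift by 0.03 m and each number of a turn by 0.1 rad. A row lasts 1/12 s, in which the tool goes at most 41.7 mm and 7.16 degrees, less where a joint would pass 70% of its speed; a pose out of reach is approached as far as the arm can. A call with a number of a shift or a turn outside -1 to 1 is refused whole. A call with a gripper value outside its range is refused whole. OPENING is the opening, from 0 (shut) to 1 (fully open), set as the call begins (- or left out, the last holds). The fingers move at their own pace and stop on an object; FORCE is the grip in N (left out, the last holds). Time passes only in rows, so rows that do not move let the fingers close. It gives the time, the measured TCP pose, the force, the opening and the grip force at its end, in the units of the state.
- monitor.observe(): the state, without advancing time (a new reading comes with each control period).
- optics.read_camera(name): name is "scene" or "top"; returns the picture (384x512x3 uint8, red, green, blue); there is no depth.
- optics.camera_info(name): a dict with "K" (3x3 intrinsics, pixels), "eye" and "orientation" of the camera in the world. Camera axes: x right, y up, looking along -z (the intrinsics and any distortion apply to the point x, -y, -z); pixel columns grow to the right and rows downward; lengths in m; the calibration is good to about 2 mm. A picture is of the moment at which its call begins. camera_info takes no time and is no camera call.
- sign_off(): hands the job in; it is judged then, once.
The state is a dict: "t": time; "joints": joint angles; "joint_vel": joint speeds; "tau": joint torques, N m; "ee_pos": TCP position; "eef_rot": TCP orientation; "ft_force": force on the tool from outside, world axes, zero at the start; "ft_torque": the same for the moment, N m; "opening": finger opening in m; "grasp_force": force on a finger pad.
Only numpy, scipy, OpenCV 4.12 (cv2) and the standard library are available. Lean on these libraries where they do the work, as an engineer would, in place of code of your own. Each camera call takes 0.05 s, during which the arm holds its last target. There are 200 camera calls.

## Task

Close up the toolbox for the day: first tip its open lid over past upright and let it drop shut by its own weight, so that its slotted tab falls over the staple. Then lift the snap hook off its peg, lay it flat on the bench and let go, take it up again lying flat by its tail, and clip it to the staple: push its gate against one staple leg until the leg is inside the hook and the gate has sprung shut behind it. Do not let the hook fall, leave it hanging on the staple, and leave the oil tin, pliers and brass collar where they are.

Things in the scene. Friction and masses are not known exactly. Their poses are not given: they have to be found in the camera images.
- toolbox: open grey sheet-steel toolbox fixed to the bench, 160 (x) x 260 (y) x 92 mm high, walls 3 mm; origin under its centre, z up. Its front is its -x side, the lid is hinged along the +x (back) rim. On the front, mid-length, stands an upright steel staple
- lid (a joint): angle of the lid about its back hinge (rad): 0 shut, 1.57 upright, 1.95 fully open against its stop, leaning back, where it starts. 0.45 kg; a loose hinge without spring: from under about 1.55 it falls shut by itself, from above it falls back open
- lid_hinge (a point): middle of the lid's hinge axis (axis along toolbox y), 82 mm behind the toolbox centre, z = 94.5 mm
- lid_edge (a point): middle of the lid's free edge, 166 mm from the hinge axis. The lid is a flat 2.5 mm sheet, 270 mm long, with a 14 mm turned-down rim; beyond this edge, mid-length, a 70 mm wide, 3 mm thick steel tab with a 16 x 52 mm slot sticks out 44 mm more. Upright, the sheet reaches z = 261 mm and the tab z = 305 mm
- staple_p (a point): on the axis of the staple leg on the toolbox's +y side (x = -102, y = +18, z = 113 mm in the toolbox frame). The staple: two vertical round 6 mm legs 36 mm apart joined by a 6 mm bar at z = 131 mm. With the lid shut the legs pass through the tab's slot and stand free from z = 97.5 (tab's top) to 128 mm; this point is the middle of that height
- staple_n (a point): the same point on the other staple leg, on the toolbox's -y side (x = -102, y = -18, z = 113 mm in the toolbox frame)
- stand: dark steel peg stand fixed to the bench: base plate 110 x 90 x 10 mm (x from -30 to +80 mm), round post 14 mm thick, 196 mm high at its origin (bench level, on the post's axis); a level 6 mm peg runs out along its +x at z = 170 mm. A bare stub peg at z = 135 mm points to -x. The bench between stand and toolbox is clear
- peg_end (a point): centre of the 9 mm ball that ends the peg, 80 mm out from the post's axis. The hook's eye must be raised 2 to 8 mm to pass it
- clip: steel snap hook, 131 x 45 mm, 10 mm thick, about 0.21 kg, hung by its eye on the peg. Origin: centre of the eye, mid thickness; x from tail to bow, y to the gate side, z across the thickness. Spine: 10 mm rod at y = -18 mm. Hanging: x down, z along the peg away from the post. Lying flat (either face up) its origin is 5 mm over the bench
- clip_tail (a point): where to hold the hook: the tail, a flat block 30 mm wide (y -15 to 15 mm), from x = -15 to 25 mm of the hook, 10 mm thick, with a 16 x 16 mm square eye round the hook's origin. This point is at x = 6, y = 0 mm
- clip_bow (a point): where the staple leg ends up: inside the hook's rounded bow, at x = 98, y = 0 mm of the hook. The bow is a 10 mm rod bent round x = 93, y = 0 (inner radius 13 mm, outer end x = 116 mm) to the nose at x = 99, y = 17 mm
- gate (a joint): gate angle (rad): 0 shut, 0.48 fully in. An 8 mm rod at y = 17 mm of the hook, pinned at x = 32, free end at x = 92 mm; swings in to the spine, spring-shut, 2.5 to 4.5 N pressed at x = 80 mm. Press a leg in at x = 80 mm as far as y = 4 mm (gate about 0.4 in), then draw the hook back tailwards until the leg is in the bow (x over 94 mm): the gate snaps shut
- oil_tin: red oil tin standing on the bench, 64 mm diameter, 100 mm high, origin under its centre; leave alone
- pliers: pliers with black handles lying flat on the bench, 160 mm long along x, origin at bench level under the pivot; leave alone
- collar: plain brass lamp collar (a short tube) standing on the bench, 52 mm diameter, 30 mm high, origin under its centre; leave alone
Mind the look-alikes: they are no part of the job. Leave any orange look-alike of the clip alone. Of the things like the stand, leave any that is blue; of the rest the smaller one is meant.

How it is judged:
On the way, in this order (a step that is already met when the one before it is completed fails the run):
1. the lid has dropped shut (value of joint lid below 0.03 rad), for 0.2 s.
2. the snap hook is off its peg, in the fingers (contact force between the fingers and clip above 1 N and (x of clip in the frame of stand above 0.09 m or x of clip in the frame of stand below -0.03 m or y of clip in the frame of stand above 0.03 m or y of clip in the frame of stand below -0.03 m or height (world z) of clip above 0.2 m)), for 0.1 s.
3. the snap hook lies flat on the bench, let go (height (world z) of clip below 0.015 m and (angle between clip's own z axis and vertical below 0.15 rad or angle between clip's own z axis and vertical above 2.99 rad) and contact force between the fingers and clip below 0.1 N and linear speed of clip below 0.03 m/s), for 0.2 s.
4. held in the fingers, the gate is pushed in against the staple (value of joint gate above 0.15 rad and contact force between clip and toolbox above 0.5 N and contact force between the fingers and clip above 1 N and value of joint lid below 0.05 rad and height (world z) of clip above 0.06 m), for 0.04 s.
At the end, for the whole second after the job is handed in: The lid is shut (within 0.04 rad), one staple leg is inside the snap hook with the gate shut (within 0.06 rad), the hook hangs there at rest and released, and the oil tin, pliers and brass collar are within 30 mm of where they were (value of joint lid below 0.04 rad and value of joint gate below 0.06 rad and ((x of staple_p in the frame of clip between 0.018 and 0.112 m and y of staple_p in the frame of clip between -0.018 and 0.018 m and z of staple_p in the frame of clip between -0.02 and 0.02 m) or (x of staple_n in the frame of clip between 0.018 and 0.112 m and y of staple_n in the frame of clip between -0.018 and 0.018 m and z of staple_n in the frame of clip between -0.02 and 0.02 m)) and linear speed of clip below 0.05 m/s and distance of each of oil_tin, pliers, collar from where it was at the start of the episode below 0.03 m); the robot touches nothing.
It fails at once if the robot carries or presses the lid down instead of letting it drop (touching it between 0.9 and 0.15 rad) (value of joint lid between 0.15 and 0.9 rad and contact force between any of the fingers, the arm and toolbox above 1 N).
It fails at once if the snap hook falls (faster than 1.5 m/s) (linear speed of clip above 1.5 m/s).
It fails at once if the oil tin, the pliers or the brass collar is moved by more than 30 mm (distance of any of oil_tin, pliers, collar from where it was at the start of the episode above 0.03 m).
It also fails if it takes over 72 s, if anything falls off the work surface, if the arm or the gripper's body presses on something with over 40 N, if the wrist force passes 120 N, or if a joint passes its speed limit or range.

## Working session

There is one attempt and no reset: what is moved stays moved. The work goes in short steps, Python scripts to look and compute and a shell command to move; the robot and the scene stay as the last step left them, time stands still between calls to the robot, and variables do not carry over. Pictures are saved under pics/ and viewed, at most 10 in all, crops included, and the job is handed in when it is done.

```bash
ls; mkdir -p pics
python3 - <<'E'
from plant import monitor, optics
import cv2, numpy as np
print(monitor.observe())
for n in ("scene","top"):
    im=optics.read_camera(n); cv2.imwrite(f"pics/{n}0.png",im[:,:,::-1]); print(n,optics.camera_info(n))
E
```

```text
pics
{'t': 0.0, 'joints': array([-1.26020383,  0.52198228, -0.03634135,  1.59998566,  0.02121684,
        1.02112137, -0.11279679]), 'joint_vel': array([ 0.00066488, -0.00110398,  0.00053559,  0.00100482,  0.00037813,
       -0.00138902, -0.00045254]), 'tau': array([ 3.33796470e-04, -9.27108908e+01,  1.97965264e+00, -3.69944394e+01,
        1.77357491e-02,  8.08576267e-03, -7.17046561e-06]), 'ee_pos': array([0.23219262, 0.57991042, 0.23075336]), 'eef_rot': array([-3.14048500e+00,  8.72424721e-05,  2.76081394e+00]), 'ft_force': array([ 0.38662529,  0.23422006, -0.36939497]), 'ft_torque': array([-0.05307272,  0.04252089, -0.03654282]), 'grasp_force': 0.0, 'opening': 0.08517621994278826}
scene {'K': array([[357.89807074,   0.        , 252.03880587],
       [  0.        , 357.89807074, 188.62362948],
       [  0.        ,   0.        ,   1.        ]]), 'eye': array([1.31055952, 0.37828499, 0.74845661]), 'orientation': array([ 1.01320467, -0.01001068,  2.24835782])}
top {'K': array([[383.70131348,   0.        , 265.15617419],
       [  0.        , 383.70131348, 193.47493898],
       [  0.        ,   0.        ,   1.        ]]), 'eye': array([ 0.51510734, -0.23532601,  1.22393437]), 'orientation': array([ 0.03542054, -0.00750078, -1.59471014])}
```

View pictures.

View pics/scene0.png

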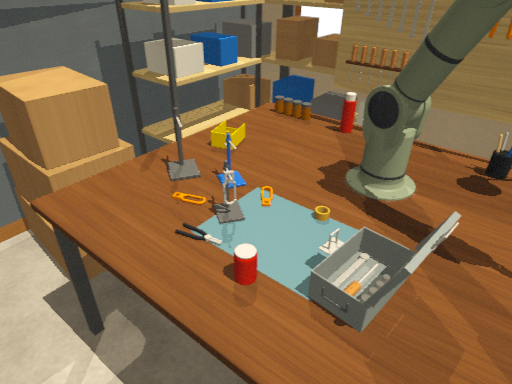

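View pics/top0.png

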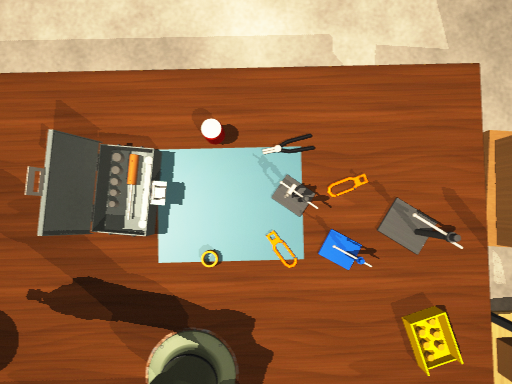

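The scene shows three stands. They are small grey with the hanging steel hook (scene 229,190; top 292,195), blue (scene 230,165; top 345,250), and large grey (scene 180,150; top 410,225). The smaller non-blue one is meant. The orange hooks (scene 190,198 and 267,195) are look-alikes. The toolbox is at scene (365,275), top (125,185), with the lid leaning to world +y. I'll confirm with an enlarged crop.

```bash
cat > h.py <<'E'
import numpy as np, cv2
from scipy.spatial.transform import Rotation as R
from plant import monitor, optics
INF={n:optics.camera_info(n) for n in("scene","top")}
def ray(n,p):
    i=INF[n];K=i["K"];d=np.array([(p[0]-K[0,2])/K[0,0],-(p[1]-K[1,2])/K[1,1],-1.])
    return i["eye"],R.from_euler("xyz",i["orientation"]).as_matrix()@d
def atz(n,p,z):
    e,d=ray(n,p);return e+d*(z-e[2])/d[2]
def proj(n,X):
    i=INF[n];c=R.from_euler("xyz",i["orientation"]).as_matrix().T@(np.asarray(X)-i["eye"])
    K=i["K"];return np.array([K[0,0]*c[0]/-c[2]+K[0,2],K[1,1]*-c[1]/-c[2]+K[1,2]])
def tri(ps,pt):
    e1,d1=ray("scene",ps);e2,d2=ray("top",pt)
    s=np.linalg.lstsq(np.c_[d1,-d2],e2-e1,rcond=None)[0]
    a,b=e1+d1*s[0],e2+d2*s[1];return (a+b)/2,np.linalg.norm(a-b)
def crop(im,x,y,w,h,f):
    return cv2.resize(im[y:y+h,x:x+w],None,fx=f,fy=f,interpolation=cv2.INTER_CUBIC)
E
python3 - <<'E'
import cv2,numpy as np
from h import crop
s=cv2.imread("pics/scene0.png");t=cv2.imread("pics/top0.png")
a=crop(s,195,150,80,75,5);b=crop(t,260,165,80,75,5);c=crop(s,300,210,160,112,2.5);d=crop(t,20,120,160,112,2.5)
cv2.imwrite("pics/c1.png",np.vstack([np.hstack([a[:300],b[:300]]),np.hstack([c,d])]));
E
```

```text
(no output)
```

View pics/c1.png

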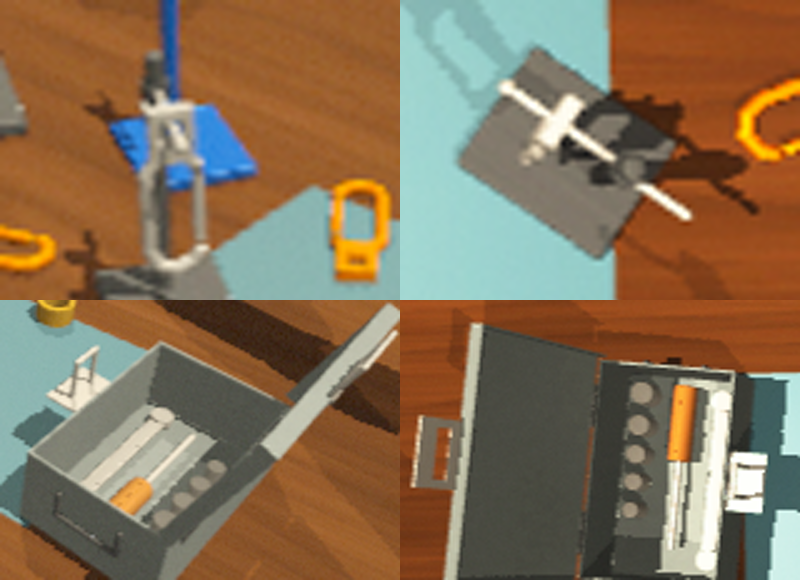

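The enlarged crop confirms the grey stand with the steel hook hung on it. The peg ball is at top (281,182), the post top at top (306,198), and the toolbox rim and staple are clear. Next I fit the poses.

```bash
cat >> h.py <<'E'
def fit(obs,x0):
    from scipy.optimize import least_squares
    def f(p):
        M=R.from_euler("z",p[2]).as_matrix();o=[p[0],p[1],0]
        return np.concatenate([proj(n,M@np.array(X)+o)-np.array(px) for n,X,px in obs])
    s=least_squares(f,x0,loss="soft_l1");return s.x,f(s.x).reshape(-1,2).round(1)
E
python3 - <<'E'
from h import *
T=lambda u,v:(260+(u-400)/5,165+v/5); S=lambda u,v:(195+u/5,150+v/5)
T2=lambda u,v:(20+(u-400)/2.5,120+(v-300)/2.5);S2=lambda u,v:(300+u/2.5,210+(v-300)/2.5)
x,r=fit([("top",(.08,0,.17),T(506,87)),("top",(0,0,.196),T(632,165)),("top",(.08,-.045,.01),T(535,47)),("top",(.08,.045,.01),T(458,160)),("top",(-.03,.045,.01),T(608,258)),("scene",(.08,0,.17),S(175,128)),("scene",(0,0,.196),S(153,55))],[.5,-.35,.6])
print("stand",x,r.tolist())
x,r=fit([("top",(-.08,-.13,.092),T2(735,372)),("top",(.08,-.13,.092),T2(603,362)),("scene",(-.08,.13,.092),S2(160,343)),("scene",(-.08,-.13,.092),S2(30,455)),("scene",(.08,-.13,.092),S2(165,545)),("scene",(.08,.13,.092),S2(285,405)),("scene",(-.102,0,.131),S2(87,355)),],[.5,.2,1.5])
print("box",x,r.tolist())
for p in[(-.102,.018,.113),(-.102,-.018,.113),(.082,0,.0945),(.082-.166*np.cos(1.95),0,.0945+.166*np.sin(1.95))]:
    pass
M=R.from_euler("z",x[2]).as_matrix();o=[x[0],x[1],0]
for th in (1.95,1.57,1.4):
    for L in(.166,.21):
        P=M@np.array([.082-L*np.cos(th),0,.0945+L*np.sin(th)])+o;print(th,L,P,proj("top",P),proj("scene",P))
for q in [(.0,.0),]: pass
print([ (n,atz("top",p,z)) for n,p,z in(("tin",(211,128),.1),("collar",(210,258),.03),("pliers",(288,148),0))])
E
```

```text
stand [ 0.53598145 -0.3559287   0.96631085] [[0.4, 0.1], [0.7, 0.2], [-0.2, -0.5], [-0.3, 0.6], [-1.2, 0.1], [0.3, 3.0], [-1.1, -0.8]]
box [0.57629941 0.17695085 1.45726793] [[-0.7, -0.5], [-1.9, -1.4], [-0.3, -1.1], [-1.8, -2.1], [0.4, -1.6], [2.2, 0.4], [-0.6, -0.4]]
1.95 0.166 [0.5925501  0.31947742 0.24870731] [ 42.75277212 181.74833059] [437.01769083 240.49000498]
1.95 0.21 [0.59439528 0.33566053 0.28958154] [ 26.43224358 180.03564876] [450.58099448 228.94581799]
1.57 0.166 [0.58557378 0.25829165 0.26049995] [ 64.60688929 183.64631476] [410.7110735  223.56061123]
1.57 0.21 [0.58556981 0.25825683 0.30449993] [ 55.14509547 182.52460778] [415.6338983 207.4650676]
1.4 0.166 [0.58239248 0.23039007 0.25808466] [ 76.2629893  184.70919459] [398.59719184 219.00523677]
1.4 0.21 [0.58154527 0.22295966 0.30144444] [ 70.61741527 183.93637754] [399.81625827 202.02926734]
[('tin', array([ 0.75143709, -0.08982803,  0.1       ])), ('collar', array([ 0.36164894, -0.07002251,  0.03      ])), ('pliers', array([ 0.70239391, -0.32226751,  0.        ]))]
```

```bash
python3 -m handwheel '[[0,0,0,1],[0,0,0,1],[0,0,0,1],[0,0,0,1],[0,0,0,1],[0,0,0,1],[0,0,0,1],[0,0,0,1],[0,0,0,1],[0,0,0,1]]' 0; python3 -m handwheel '[[0,0,0,1],[0,0,0,1],[0,0,0,1],[-0.4,0.94,0.1,0],[-0.4,0.94,0.1,0],[-0.4,0.94,0.1,0],[-0.4,0.94,0.1,0],[-0.4,0.94,0.1,0]]'
python3 -m handwheel '[[-0.4,0.94,0.1,0],[-0.4,0.94,0.1,0],[-0.4,0.94,0.1,0],[-0.4,0.94,0.1,0],[-0.4,0.94,0.1,0],[0,0,0,0],[0,0,0,0]]'
python3 - <<'E'
from h import *
print(monitor.observe()["joints"])
E
```

```text
t: 0.93
ee_pos: [0.2322, 0.58, 0.231]
eef_rot: [-3.141, 0.001, 1.756]
ft_force: [-0.1, -0.4, 1.1]
opening: 0.0002
grasp_force: 0.0
t: 1.6
ee_pos: [0.3668, 0.5042, 0.2159]
eef_rot: [-3.141, 0.0, 1.461]
ft_force: [0.4, 0.8, 0.5]
opening: -0.0001
grasp_force: 0.0
t: 2.18
ee_pos: [0.5008, 0.4283, 0.2007]
eef_rot: [-3.142, 0.001, 1.458]
ft_force: [-0.8, 0.7, -0.1]
opening: 0.0001
grasp_force: 0.0
[-0.98330412  0.62696107  0.29376615  1.54424207 -0.20217594  1.00139954
 -0.74589476]
```

```bash
python3 -m handwheel '[[-1,0,0,0],[-1,0,0,0],[-0.9,0,0,0],[-0.3,0,0,0],[-0.3,0,0,0],[-0.3,0,0,0],[-0.3,0,0,0],[-0.3,0,0,0],[0,0,0,0]]'
python3 - <<'E'
from h import *
s=optics.read_camera("scene");t=optics.read_camera("top")
cv2.imwrite("pics/l1.png",np.hstack([crop(s,280,100,200,220,2),crop(t,0,80,200,220,2)])[:,:,::-1])
E
```

```text
t: 2.93
ee_pos: [0.4849, 0.2973, 0.2013]
eef_rot: [-3.141, 0.001, 1.46]
ft_force: [-0.1, -0.2, -0.4]
opening: -0.0001
grasp_force: 0.0
```

View pics/l1.png

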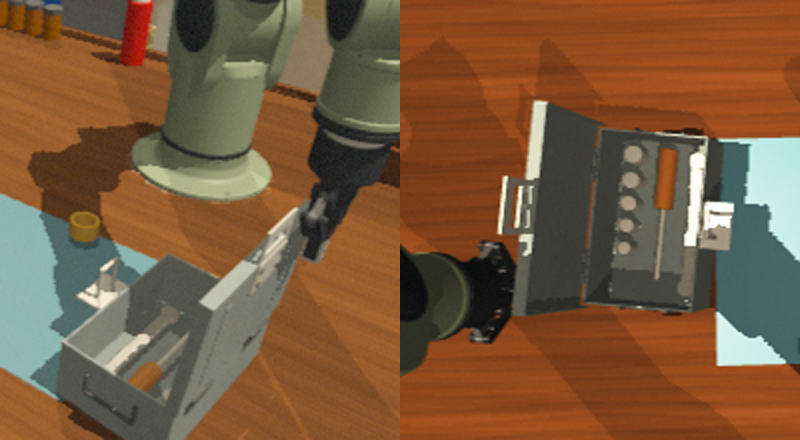

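The lid is tipped part-way, with the closed fingers behind it at crop (500,285). I'll keep pushing gently past upright.

```bash
python3 -m handwheel '[[-0.25,0,0,0],[-0.25,0,0,0],[-0.25,0,0,0],[-0.25,0,0,0],[-0.25,0,0,0],[0,0,0,0],[0.3,0,0,0],[0.5,0,0,0],[0,0,0,0],[0,0,0,0]]'
python3 -m handwheel '[[0,0,0,0],[0,0,0,0],[0,0,0,0],[0,0,0,0]]'
python3 - <<'E'
from h import *
s=optics.read_camera("scene");t=optics.read_camera("top")
cv2.imwrite("pics/l2.png",np.hstack([crop(s,280,180,160,140,2.5),crop(t,20,100,160,140,2.5)])[:,:,::-1])
E
```

```text
t: 3.87
ee_pos: [0.4832, 0.2875, 0.201]
eef_rot: [-3.141, -0.0, 1.463]
ft_force: [-0.3, -0.5, -0.6]
opening: -0.0004
grasp_force: 0.0
t: 4.2
ee_pos: [0.4835, 0.2853, 0.2013]
eef_rot: [3.142, 0.0, 1.461]
ft_force: [0.2, -0.2, -0.4]
opening: 0.0001
grasp_force: 0.0
```

View pics/l2.png

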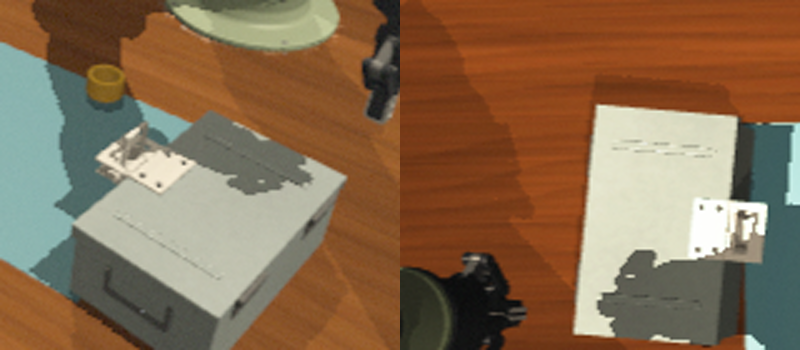

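```bash
cat > fitbox.py <<'E'
from h import *
T=lambda u,v:(20+(u-400)/2.5,100+v/2.5);S=lambda u,v:(280+u/2.5,180+v/2.5)
o=[("top",(.083,-.135,.096),T(597,105)),("top",(-.084,-.135,.096),T(738,116)),("top",(.083,.135,.096),T(573,333)),("top",(-.084,.135,.096),T(714,345)),("top",(-.128,-.035,.0975),T(767,203)),("top",(-.128,.035,.0975),T(765,263)),
("scene",(-.084,.135,.096),S(210,113)),("scene",(.083,.135,.096),S(347,178)),("scene",(-.084,-.135,.096),S(73,225)),("scene",(.083,-.135,.096),S(218,318))]
BX,r=fit(o,[.576,.177,1.457])
if __name__=="__main__": print(BX,r.tolist())
E
python3 - <<'E'
from h import *
from fitbox import BX,r
print(BX,r.tolist())
P=atz("top",(292,189.6),.18);c,s=np.cos(.966),np.sin(.966)
d=P[:2]-[.536,-.356];print(P,"stand frame",d[0]*c+d[1]*s,-d[0]*s+d[1]*c)
# scene tail corners check (5x crop at 195,150): tail top edge (150,107)-(190,105)
P2,e=tri((195+170/5,150+105/5),(292,189.6));print(P2,e)
E
```

```text
[0.57621167 0.17643489 1.46098976] [[-0.9, -0.4], [-0.7, 0.1], [-0.7, -0.0], [-0.0, 0.0], [-0.8, 0.3], [-2.3, 0.0], [-0.7, -1.5], [-0.7, -0.5], [-1.4, -1.0], [-0.3, -0.1]]
[ 0.56073547 -0.3174194   0.18      ] stand frame 0.045801547693065825 0.001588874191269487
[ 0.55992507 -0.31646681  0.1792444 ] 0.0026245689108778665
```

```bash
python3 -m handwheel '[[0,0,-1,0],[-0.3,0.24,-1,0],[-0.98,0.24,-0.7,0],[-0.98,0.24,-0.3,0],[-0.98,0.24,-0.3,0],[-0.98,0.24,0,0],[-0.98,0.24,0,0],[-0.98,0.24,0,0],[-0.98,0.24,0,0],[-0.98,0.24,0,0]]' 0.7
python3 -m handwheel '[[-0.98,0.24,0,0],[-0.98,0.24,0,0],[-0.98,0.24,0,0],[-0.98,0.24,0,0],[-0.98,0.24,0,0],[-0.98,0.24,0,0],[-0.98,0.24,0,0],[-0.98,0.24,0,0],[-0.98,0.24,0,0],[-0.98,0.24,0,0]]'
python3 -m handwheel '[[-1,0.06,0,0],[0,0,0,0.99],[0,0,0,0.99],[0,0,0,0.99],[0,0,0,0.99],[0,0,0,0.99],[0,0,0,0],[0,0,0,0]]'
python3 - <<'E'
from h import *
cv2.imwrite("pics/g0.png",optics.read_camera("top")[:,:,::-1])
cv2.imwrite("pics/g0s.png",optics.read_camera("scene")[:,:,::-1])
o=monitor.observe();y=o["eef_rot"][2];d=np.array([.561,-.318])-o["ee_pos"][:2]
print(o["ee_pos"],y,o["opening"],"tx,ty",d@[np.cos(y),np.sin(y)]/.03,d@[np.sin(y),-np.cos(y)]/.03)
E
```

```text
t: 5.13
ee_pos: [0.521, 0.034, 0.3005]
eef_rot: [3.141, -0.0, 1.461]
ft_force: [0.2, -0.0, 0.4]
opening: 0.0597
grasp_force: 0.0
t: 5.97
ee_pos: [0.5602, -0.2662, 0.3003]
eef_rot: [3.141, -0.0, 1.461]
ft_force: [1.0, 0.4, -0.0]
opening: 0.06
grasp_force: 0.0
t: 6.63
ee_pos: [0.5588, -0.2945, 0.3002]
eef_rot: [-3.141, 0.0, 0.969]
ft_force: [0.1, -0.0, -0.2]
opening: 0.0596
grasp_force: 0.0
[ 0.55879881 -0.29458032  0.30029903] 0.969112552462819 0.05954043997934262 tx,ty -0.6020288735368918 0.502363215694294
```

```bash
python3 -m handwheel '[[-0.6,0.5,0.5,0],[0,0,0.8,0],[0,0,0.8,0],[0,0,0.8,0],[0,0,0,0],[0,0,0,0]]'
python3 - <<'E'
from h import *
s=optics.read_camera("scene");t=optics.read_camera("top")
cv2.imwrite("pics/g1.png",np.hstack([crop(s,180,120,100,110,4),crop(t,245,140,100,110,4)])[:,:,::-1])
E
```

```text
t: 7.23
ee_pos: [0.5606, -0.3179, 0.2132]
eef_rot: [-3.14, 0.0, 0.967]
ft_force: [0.1, -0.4, 0.9]
opening: 0.06
grasp_force: 0.0
```

View pics/g1.png

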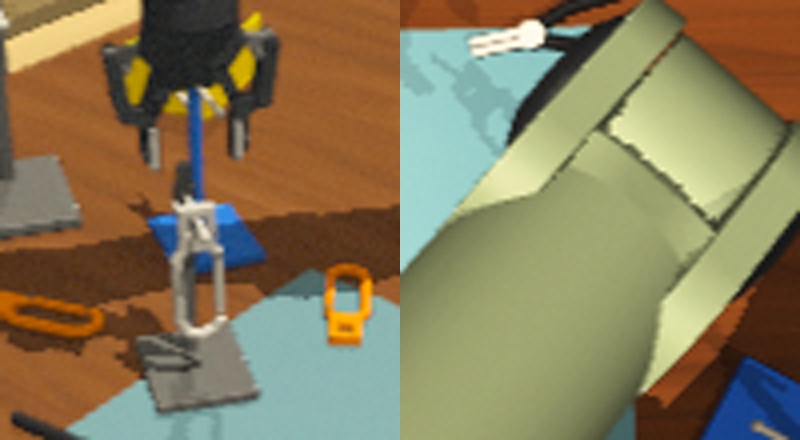

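The fingers (crop 150,165 and 237,155) straddle the hook's tail (195,205) and are centred on it. I'll go down and grip.

```bash
python3 -m handwheel '[[0,0,0.7,0],[0,0,0.7,0],[0,0,0.6,0],[0,0,0,0],[0,0,0,0]]'
python3 -m handwheel '[[0,0,0,0],[0,0,0,0],[0,0,0,0],[0,0,0,0],[0,0,0,0],[0,0,0,0]]' 0 40
python3 -m handwheel '[[0,0,-0.17,0],[0,0,0,0],[0,0,0,0]]'
```

```text
t: 7.75
ee_pos: [0.5612, -0.3182, 0.1545]
eef_rot: [3.141, 0.0, 0.966]
ft_force: [-0.3, -0.3, 0.9]
opening: 0.0596
grasp_force: 0.0
t: 8.25
ee_pos: [0.5613, -0.3183, 0.1549]
eef_rot: [3.14, -0.001, 0.966]
ft_force: [-2.6, 2.3, 7.8]
opening: 0.0291
grasp_force: 39.2
t: 8.5
ee_pos: [0.5611, -0.318, 0.159]
eef_rot: [3.141, -0.0, 0.966]
ft_force: [0.7, 0.9, -2.3]
opening: 0.0291
grasp_force: 39.9
```

```bash
python3 -m handwheel '[[0.4,0,0,0],[0.4,0,0,0],[0.3,0,0,0],[0,0,0,0]]'; python3 -m handwheel '[[0.4,0,0,0],[0.4,0,0,0],[0.4,0,0,0],[0.4,0,0,0],[0.4,0,0,0],[0.4,0,0,0],[0,0,0,0],[0,0,0,0]]'
```

```text
t: 8.83
ee_pos: [0.5816, -0.2877, 0.158]
eef_rot: [-3.141, -0.001, 0.969]
ft_force: [0.6, 1.3, -2.6]
opening: 0.0291
grasp_force: 39.9
t: 9.5
ee_pos: [0.621, -0.2308, 0.1583]
eef_rot: [-3.141, 0.0, 0.967]
ft_force: [0.3, -0.4, -2.5]
opening: 0.0293
grasp_force: 39.9
```

```bash
python3 -m handwheel '[[0,0,0,-0.99],[0,0,0,-0.99],[0,0,0,-0.99],[0,0,0,-0.99],[0,0,0,-0.99],[0.7,-0.23,0,0],[0.7,-0.23,0,0],[0.7,-0.23,0,0],[0.7,-0.23,0,0],[0.7,-0.23,0,0]]'; python3 -m handwheel '[[0.7,-0.23,0,0],[0.7,-0.23,0,0],[0.7,-0.23,0,0],[0,0,0.3,0],[0,0,0.4,0],[0,0,0.4,0],[0,0,0.2,0],[0,0,0,0],[0,0,0,0]]'
python3 - <<'E'
from h import *
s=optics.read_camera("scene");t=optics.read_camera("top")
cv2.imwrite("pics/p1.png",np.hstack([crop(s,210,130,120,130,3.3),crop(t,140,120,120,130,3.3)])[:,:,::-1])
E
```

```text
t: 10.33
ee_pos: [0.5972, -0.1235, 0.1585]
eef_rot: [3.142, 0.0, 1.459]
ft_force: [0.5, 0.2, -2.9]
opening: 0.029
grasp_force: 40.0
t: 11.08
ee_pos: [0.584, -0.0596, 0.1189]
eef_rot: [-3.141, 0.001, 1.459]
ft_force: [0.9, 0.4, -1.5]
opening: 0.029
grasp_force: 40.0
```

View pics/p1.png

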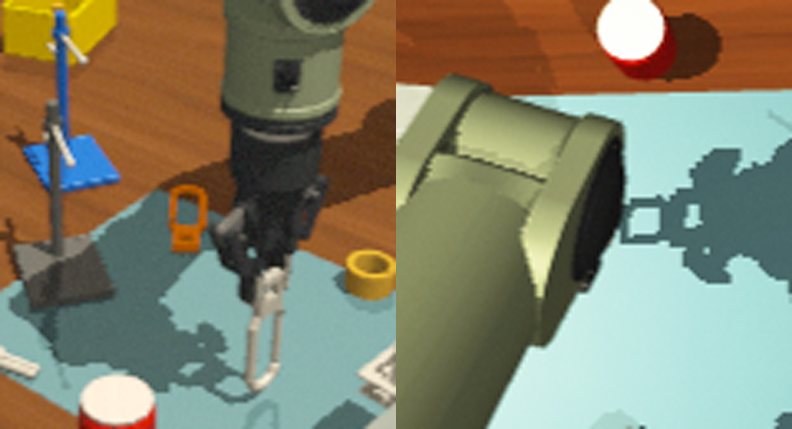

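The hook hangs vertical in the fingers, with its bow at crop (260,385) just above the mat. I'll lower it to contact.

```bash
for i in 1; do python3 -m handwheel '[[0,0,0.1,0],[0,0,0.1,0],[0,0,0.1,0],[0,0,0,0]]' 0 22; done; python3 -m handwheel '[[0,0,0.07,0],[0,0,0,0]]';python3 -m handwheel '[[0,0,0.07,0],[0,0,0,0]]'
```

```text
t: 11.52
ee_pos: [0.5839, -0.0585, 0.1098]
eef_rot: [-3.141, 0.0, 1.461]
ft_force: [-0.5, -0.9, -1.9]
opening: 0.0289
grasp_force: 40.0
t: 11.68
ee_pos: [0.5841, -0.0585, 0.108]
eef_rot: [-3.141, 0.0, 1.461]
ft_force: [-0.4, 0.4, -3.0]
opening: 0.0293
grasp_force: 40.0
t: 11.85
ee_pos: [0.5843, -0.0586, 0.1061]
eef_rot: [3.141, 0.0, 1.461]
ft_force: [0.6, 0.5, -1.0]
opening: 0.0294
grasp_force: 40.2
```

```bash
python3 -m handwheel '[[0,0,0.07,0],[0,0,0,0]]' 0.3 22;python3 -m handwheel '[[0,0,0.07,0],[0,0,0,0]]';python3 -m handwheel '[[0,0,0.07,0],[0,0,0,0]]'
```

```text
t: 12.02
ee_pos: [0.585, -0.0588, 0.1054]
eef_rot: [3.14, -0.0, 1.46]
ft_force: [-4.5, 0.8, 22.9]
opening: 0.0292
grasp_force: 43.2
t: 12.18
ee_pos: [0.5864, -0.0591, 0.1047]
eef_rot: [3.136, -0.001, 1.46]
ft_force: [-3.4, 1.0, 39.1]
opening: 0.0291
grasp_force: 47.7
t: 12.35
ee_pos: [0.5869, -0.0594, 0.1035]
eef_rot: [3.135, -0.001, 1.46]
ft_force: [-5.4, -0.3, 52.5]
opening: 0.029
grasp_force: 52.5
```

```bash
python3 -m handwheel '[[0,0,-0.14,0],[-0.33,0,0,0],[-0.32,0,0.04,0]]'; python3 -m handwheel '[[-0.31,0,0.08,0],[-0.31,0,0.09,0]]';python3 -m handwheel '[[-0.3,0,0.14,0],[-0.3,0,0.14,0]]'
```

```text
t: 12.6
ee_pos: [0.5825, -0.0783, 0.1036]
eef_rot: [3.14, -0.0, 1.462]
ft_force: [-3.6, 1.9, 15.4]
opening: 0.0293
grasp_force: 46.1
t: 12.77
ee_pos: [0.5801, -0.0982, 0.0987]
eef_rot: [3.141, 0.0, 1.46]
ft_force: [-5.1, -1.7, 21.3]
opening: 0.0289
grasp_force: 49.1
t: 12.93
ee_pos: [0.5779, -0.117, 0.0902]
eef_rot: [3.14, 0.001, 1.459]
ft_force: [-5.8, -3.2, 19.3]
opening: 0.0288
grasp_force: 52.2
```

Run:
```python
from h import *
s=optics.read_camera("scene")
cv2.imwrite("pics/p2.png",crop(s,230,160,100,110,4)[:,:,::-1])
o=monitor.observe();print(o["ee_pos"],o["ft_force"],o["grasp_force"])
```

```text
[ 0.57710199 -0.11882377  0.08935766] [-4.22364887 -6.08323786 16.20563599] 51.21558956801891
```

View pics/p2.png

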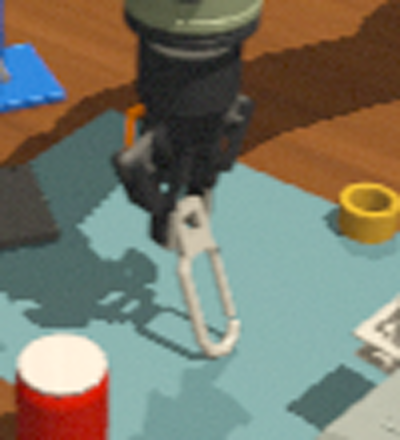

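The hook is tilting about the fingers as planned, with its bow on the mat at crop (220,345). I'll continue the arc.

```bash
python3 -m handwheel '[[-0.27,0,0.18,0],[-0.27,0,0.18,0]]'; python3 -m handwheel '[[-0.23,0,0.22,0],[-0.23,0,0.22,0]]';python3 -m handwheel '[[-0.19,0,0.26,0],[-0.19,0,0.26,0]]';python3 -m handwheel '[[-0.14,0,0.28,0],[-0.14,0,0.28,0]]'
```

```text
t: 13.15
ee_pos: [0.5761, -0.1334, 0.0794]
eef_rot: [3.14, 0.002, 1.459]
ft_force: [-4.8, -6.3, 18.0]
opening: 0.0293
grasp_force: 55.3
t: 13.32
ee_pos: [0.5742, -0.1478, 0.0659]
eef_rot: [3.141, 0.002, 1.459]
ft_force: [-4.6, -7.8, 13.8]
opening: 0.0292
grasp_force: 57.6
t: 13.48
ee_pos: [0.5727, -0.1593, 0.0501]
eef_rot: [3.141, 0.003, 1.459]
ft_force: [-5.1, -8.5, 12.3]
opening: 0.0289
grasp_force: 60.3
t: 13.65
ee_pos: [0.572, -0.1669, 0.0329]
eef_rot: [3.141, 0.002, 1.459]
ft_force: [-2.3, -5.7, 9.6]
opening: 0.0293
grasp_force: 60.9
```

```bash
python3 -m handwheel '[[-0.1,0,0.3,0],[-0.07,0,0.3,0]]'; python3 -m handwheel '[[-0.03,0,0.12,0],[0,0,0.1,0],[0,0,0,0]]'; python3 -m handwheel '[[0,0,0.06,0],[0,0,0,0]]'
```

```text
t: 13.82
ee_pos: [0.5715, -0.1717, 0.0147]
eef_rot: [3.141, 0.002, 1.459]
ft_force: [-0.8, -5.1, 5.5]
opening: 0.029
grasp_force: 59.2
t: 14.07
ee_pos: [0.5712, -0.1718, 0.0077]
eef_rot: [-3.141, 0.001, 1.459]
ft_force: [-1.5, -4.9, 4.3]
opening: 0.0293
grasp_force: 58.5
t: 14.23
ee_pos: [0.5717, -0.1713, 0.0065]
eef_rot: [3.141, 0.001, 1.46]
ft_force: [-0.1, -5.6, 5.6]
opening: 0.0289
grasp_force: 58.5
```

```bash
python3 -m handwheel '[[0,0,0.06,0],[0,0,0.06,0],[0,0,0,0]]'; python3 -m handwheel '[[0,0,0,0],[0,0,0,0],[0,0,0,0],[0,0,0,0],[0,0,0,0],[0,0,0,0]]' 0.65 30
python3 -m handwheel '[[0,0,-1,0],[0,0,-1,0],[0,0,-1,0],[-1,0,-1,0],[-1,0,-1,0],[-1,0,-1,0],[-1,0,0,0],[-1,0,0,0],[-1,0,0,0],[0,0,0,0]]'
python3 - <<'E'
from h import *
s=optics.read_camera("scene");t=optics.read_camera("top")
cv2.imwrite("pics/f1s.png",s[:,:,::-1]);cv2.imwrite("pics/f1t.png",t[:,:,::-1])
cv2.imwrite("pics/f1.png",np.vstack([np.hstack([crop(s,235,185,80,60,5),crop(t,180,160,80,60,5)]),np.hstack([crop(s,310,215,80,60,5),crop(t,130,160,80,60,5)])])[:,:,::-1])
E
```

```text
t: 14.48
ee_pos: [0.5716, -0.1709, 0.0029]
eef_rot: [3.142, 0.001, 1.46]
ft_force: [-0.2, -5.3, 4.6]
opening: 0.0291
grasp_force: 58.2
t: 14.98
ee_pos: [0.5719, -0.1697, 0.003]
eef_rot: [-3.141, -0.0, 1.461]
ft_force: [-0.1, 0.2, 0.9]
opening: 0.0553
grasp_force: 0.0
t: 15.82
ee_pos: [0.55, -0.3534, 0.1818]
eef_rot: [-3.142, 0.003, 1.455]
ft_force: [0.2, -0.5, -1.0]
opening: 0.0555
grasp_force: 0.0
```

View pics/f1.png

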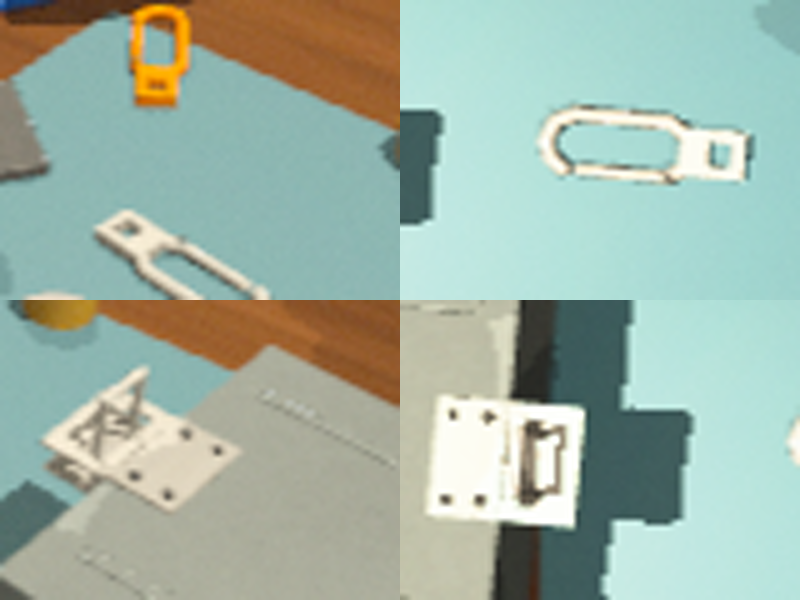

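The hook lies flat: eye at top crop (720,154), bow at (540,147), gate on the lower (world −x) side. The staple sits in the slot of the shut lid, at top crop (540,460) and scene crop (110,410). Now I compute poses.

Run:
```python
from h import *
from fitbox import BX
T=lambda u,v:(180+(u-400)/5,160+v/5)
e=atz("top",T(720,154.5),.01);b=atz("top",T(580,143),.01);d=b-e
print("eye",e,"yaw",np.arctan2(d[1],d[0]))
print(tri((235+128/5,185+228/5),T(720,154)))
M=R.from_euler("z",BX[2]).as_matrix();o=np.array([BX[0],BX[1],0])
for n,X in dict(barp=(-.102,.018,.131),barn=(-.102,-.018,.131),legp=(-.102,.018,.0975),legn=(-.102,-.018,.0975),tabc1=(-.128,-.035,.0975),tabc2=(-.128,.035,.0975)).items():
    W=M@np.array(X)+o;t=proj("top",W);s=proj("scene",W)
    print(n,W.round(4),"topcomp",((t-[130,160])*5+[400,300]).round(),"scenecomp",((s-[310,215])*5+[0,300]).round())
# fit hook (x,y,yaw) at z=.01: tail corners, bow
x,r=fit([("top",(-.015,.015,.01),T(746,180)),("top",(-.015,-.015,.01),T(749,133)),("top",(0,0,.01),T(720,154.5)),("top",(.116,0,.01),T(539,146)),("top",(.07,-.023,.01),T(610,105)),("top",(.07,.021,.01),T(610,178))],[e[0],e[1],1.5]);print("hook",x,r.tolist())
ob=monitor.observe();print(ob["ee_pos"],ob["eef_rot"])
```

```text
eye [ 0.56763136 -0.17870458  0.01      ] yaw 1.4651487297407098
(array([ 0.56684804, -0.17698364,  0.00738657]), np.float64(0.004025971613315367))
barp [0.5471 0.077  0.131 ] topcomp [511. 492.] scenecomp [139. 369.]
barn [0.5829 0.0731 0.131 ] topcomp [517. 429.] scenecomp [101. 398.]
legp [0.5471 0.077  0.0975] topcomp [527. 493.] scenecomp [130. 416.]
legn [0.5829 0.0731 0.0975] topcomp [533. 432.] scenecomp [ 93. 445.]
tabc1 [0.597  0.0454 0.0975] topcomp [580. 407.] scenecomp [ 37. 437.]
tabc2 [0.5274 0.053  0.0975] topcomp [569. 526.] scenecomp [109. 382.]
hook [ 0.56800044 -0.17986639  1.48500227] [[-0.4, -0.2], [-0.4, -0.3], [0.4, -0.1], [-0.0, -0.7], [0.8, 1.2], [-0.2, 0.4]]
[ 0.55161432 -0.34829844  0.18119157] [-3.14121376e+00  2.02897738e-04  1.45860613e+00]
```

```bash
python3 -m handwheel '[[0,0,-1,0],[0.98,0,0,0],[0.98,0,0,0],[0.98,0,0,0],[0.98,0,0.4,0],[0.98,0,1,0],[0.98,-0.04,1,0],[0,0,1,0],[0,0,1,0],[0,0,1,0]]' 0.65 60
python3 -m handwheel '[[0,0,0,0],[0,0,0,0]]'
python3 - <<'E'
from h import *
o=monitor.observe();y=o["eef_rot"][2];d=np.array([.570,-.173])-o["ee_pos"][:2]
print(o["ee_pos"],y,"tx,ty",d@[np.cos(y),np.sin(y)]/.03,d@[np.sin(y),-np.cos(y)]/.03)
E
```

```text
t: 16.75
ee_pos: [0.5707, -0.1699, 0.0487]
eef_rot: [3.141, -0.001, 1.464]
ft_force: [0.1, -0.9, 0.3]
opening: 0.0555
grasp_force: 0.0
t: 16.92
ee_pos: [0.5699, -0.1712, 0.0495]
eef_rot: [-3.139, -0.0, 1.462]
ft_force: [0.6, -0.3, 0.9]
opening: 0.0556
grasp_force: 0.0
[ 0.56988826 -0.17122785  0.0495111 ] 1.4616149275733425 tx,ty -0.05831412615459425 0.01013909799835658
```

```bash
python3 -m handwheel '[[-0.06,0,0.6,0],[0,0,0.6,0],[0,0,0.35,0],[0,0,0,0],[0,0,0,0]]'; python3 -m handwheel '[[0,0,0,0],[0,0,0,0],[0,0,0,0],[0,0,0,0],[0,0,0,0],[0,0,0,0]]' 0 60; python3 -m handwheel '[[0,0,-0.3,0],[0,0,-0.5,0],[0,0,-0.5,0],[0,0,0,0],[0,0,0,0]]'
```

```text
t: 17.33
ee_pos: [0.5708, -0.174, 0.0046]
eef_rot: [3.141, 0.0, 1.461]
ft_force: [-0.3, 0.5, 1.1]
opening: 0.0558
grasp_force: 0.0
t: 17.83
ee_pos: [0.5709, -0.174, 0.0049]
eef_rot: [3.14, -0.0, 1.461]
ft_force: [-3.7, 1.7, 13.9]
opening: 0.0276
grasp_force: 58.2
t: 18.25
ee_pos: [0.5708, -0.1739, 0.0433]
eef_rot: [3.14, 0.0, 1.461]
ft_force: [0.7, 0.6, -2.2]
opening: 0.0272
grasp_force: 59.6
```

```bash
python3 -m handwheel '[[0,0,-0.5,0],[0,0,-0.7,0],[0,0,-0.7,0],[0.2,0.05,-0.5,0],[0.5,0.07,-0.32,0],[0.5,0.07,0,0],[0.5,0.07,0,0],[0.5,0.07,0,0],[0.5,0.07,0,0],[0.5,0.07,0,0]]'; python3 -m handwheel '[[0.5,0.07,0,0],[0.5,0.07,0,0],[0.5,0.07,0,0],[0.5,0.07,0,0],[0.5,0.07,0,0],[0,0,0,0],[0,0,0,0]]'
python3 - <<'E'
from h import *
s=optics.read_camera("scene");t=optics.read_camera("top")
cv2.imwrite("pics/s1s.png",s[:,:,::-1]);cv2.imwrite("pics/s1t.png",t[:,:,::-1])
cv2.imwrite("pics/s1.png",np.hstack([crop(s,280,195,100,100,4),crop(t,110,145,100,100,4)])[:,:,::-1])
E
```

```text
t: 19.08
ee_pos: [0.5946, -0.0792, 0.1232]
eef_rot: [-3.14, 0.0, 1.461]
ft_force: [0.4, -0.4, -3.6]
opening: 0.0275
grasp_force: 59.8
t: 19.67
ee_pos: [0.6137, -0.0052, 0.1238]
eef_rot: [-3.141, -0.0, 1.462]
ft_force: [0.1, -1.0, -2.9]
opening: 0.0273
grasp_force: 59.7
```

View pics/s1.png

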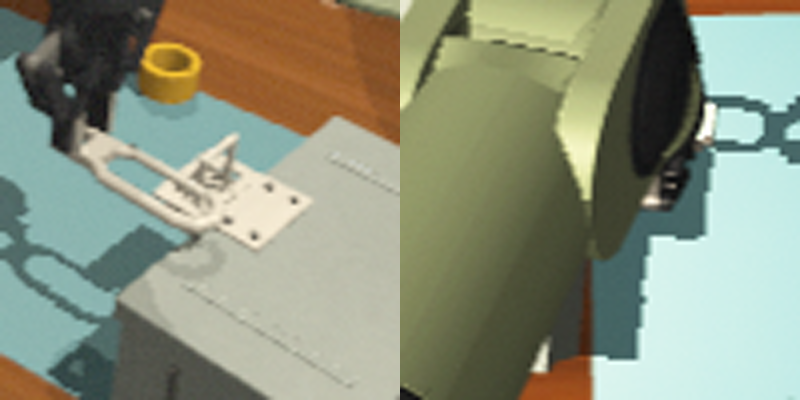

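The hook is held flat at crop (150,180), with its bow at (205,220) beside the staple at (220,165). A numeric tilt check comes next.

Run:
```python
from h import *
a=1.461;X=np.array([np.cos(a),np.sin(a),0]);Y=np.array([-np.sin(a),np.cos(a),0]);Z=np.array([0,0,1])
tc=np.array([.6137,-.0052,.1242])
for tl in(-6,0,6):
    c,s=np.cos(np.radians(tl)),np.sin(np.radians(tl));Xt=c*X+s*Z;Zt=-s*X+c*Z
    f=lambda x,y,z:((proj("scene",tc+(x-.006)*Xt+y*Y+z*Zt)-[280,195])*4).round()
    print(tl,"bowend top",f(.113,0,.005),"bow rod bottom",f(.111,0,-.005),"spine outer@.08",f(.08,-.023,0),"nose top",f(.099,.017,.005),"tail corner",f(.025,-.015,.005))
```

```text
-6 bowend top [205. 223.] bow rod bottom [200. 232.] spine outer@.08 [143. 217.] nose top [203. 199.] tail corner [ 87. 161.]
0 bowend top [208. 210.] bow rod bottom [203. 220.] spine outer@.08 [144. 208.] nose top [205. 188.] tail corner [ 86. 158.]
6 bowend top [208. 196.] bow rod bottom [205. 207.] spine outer@.08 [145. 199.] nose top [205. 176.] tail corner [ 86. 156.]
```

Run:
```python
import cv2
im=cv2.imread("pics/s1s.png")
for y in range(230,256): print(y," ".join("%3d"%im[y,x,2] for x in range(296,342,2)))
print("cols",list(range(296,342,2)))
```

```text
230  47 102 139 195 221 220 216 178 135 135 136 138 136 138 138 135 139 136 138 149 241 199 137
231  43 105 183 218 220 220 217 218 160 132 137 138 139 137 138 135 136 135 135 217 220 153 136
232  40 109 208 221 220 221 201 221 212 180 137 138 140 139 138 137 135 135 217 236 153 151 136
233  80 126 192 221 221 212 166 179 192 205 187 137 136 137 140 138 139 199 244 212 145 153 136
234 131 115 133 203 214 175 152 133 128 167 211 183 139 135 137 138 169 222 233 224 204 153 136
235 138 125 111 153 218 171 140 137 134 129 177 215 190 136 136 135 217 174 223 238 191 195 157
236 141 136 126 122 207 197 137 139 137 135 130 187 218 168 141 205 238 138 168 236 155 219 228
237 141 139 139 122 192 203 139 136 136 139 129 134 195 227 179 238 221 140 154 178 126 196 240
238 137 138 139 127 177 217 169 137 138 140 137 131 138 208 236 236 158 146 226 146 133 149 215
239 137 140 139 136 149 202 217 160 139 137 140 140 134 152 216 229 146 153 192 116 138 161 219
240 140 142 138 141 122 163 207 207 148 134 139 136 170 217 160 221 222 147 214 210 141 189 239
241 138 139 138 140 139 123 174 210 209 129 
[... 816 characters left out ...]
241
250 138 142 136 141 139 138 140 138 138 137 137 138 131 157 203 223 237 255 234 217 122 208 243
251 136 137 140 139 137 139 139 139 134 120 114 139 136 128 145 184 213 222 199 195 223 240 244
252 142 140 141 136 140 138 139 139 139  87  86 118 135 137 132 128 162 171 165 143 232 244 243
253 142 139 139 140 137 138 140 141  87  80  81  83 117 138 135 125 100 142 186 186 169 234 243
254 141 141 139 140 138 140 139 122  81  79  84  81  85 139 136 127  80 149 187 190 187 169 243
255 141 139 139 139 141 140 139  86  80  76  83  85  82  90 137 115  95 167 171 180 190 182 179
cols [296, 298, 300, 302, 304, 306, 308, 310, 312, 314, 316, 318, 320, 322, 324, 326, 328, 330, 332, 334, 336, 338, 340]
```

```bash
python3 -m handwheel '[[0,0,0.18,0],[0,0,0.17,0],[0,0,0,0]]'; python3 -m handwheel '[[0,-0.15,0,0],[0,-0.15,0,0],[0,-0.1,0,0],[0,0,0,0]]'; python3 -m handwheel '[[0,-0.1,0,0],[0,-0.1,0,0],[0,0,0,0]]';  python3 -m handwheel '[[0,-0.1,0,0],[0,-0.1,0,0],[0,0,0,0]]'
```

```text
t: 20.02
ee_pos: [0.6128, -0.007, 0.1122]
eef_rot: [-3.14, 0.0, 1.46]
ft_force: [0.2, 1.0, -2.0]
opening: 0.0277
grasp_force: 59.7
t: 20.35
ee_pos: [0.6009, -0.0053, 0.1137]
eef_rot: [-3.141, -0.0, 1.461]
ft_force: [0.4, -0.2, -2.3]
opening: 0.0275
grasp_force: 59.7
t: 20.6
ee_pos: [0.5955, -0.0047, 0.1137]
eef_rot: [3.141, 0.0, 1.461]
ft_force: [2.5, -1.0, -2.9]
opening: 0.0277
grasp_force: 59.8
t: 20.85
ee_pos: [0.5894, -0.0037, 0.1136]
eef_rot: [3.141, -0.0, 1.461]
ft_force: [3.9, 0.5, -1.5]
opening: 0.0276
grasp_force: 59.9
```

```bash
python3 -m handwheel '[[0,-0.1,0,0],[0,-0.1,0,0],[0,0,0,0]]';  python3 -m handwheel '[[0,-0.1,0,0],[0,-0.1,0,0],[0,0,0,0]]'
```

```text
t: 21.1
ee_pos: [0.5832, -0.0034, 0.1135]
eef_rot: [-3.141, 0.0, 1.461]
ft_force: [3.4, -1.4, -2.8]
opening: 0.0273
grasp_force: 59.9
t: 21.35
ee_pos: [0.5773, -0.0029, 0.1135]
eef_rot: [-3.141, 0.0, 1.461]
ft_force: [2.8, -2.2, -3.0]
opening: 0.0278
grasp_force: 59.9
```

```bash
python3 -m handwheel '[[-0.15,0,0,0],[-0.15,0,0,0],[-0.15,0,0,0],[0,0,0,0]]';  python3 -m handwheel '[[-0.1,0,0,0],[-0.05,0,0,0],[0,0,0,0]]'
```

```text
t: 21.68
ee_pos: [0.5755, -0.0176, 0.1133]
eef_rot: [-3.14, 0.001, 1.46]
ft_force: [0.3, -0.1, -3.0]
opening: 0.0274
grasp_force: 59.9
t: 21.93
ee_pos: [0.5754, -0.0209, 0.1134]
eef_rot: [-3.141, 0.0, 1.46]
ft_force: [0.3, -0.5, -2.0]
opening: 0.0279
grasp_force: 59.9
```

```bash
python3 -m handwheel '[[-0.1,0,0,0],[0,0,0,0]]';  python3 -m handwheel '[[-0.1,0,0,0],[0,0,0,0]]';python3 -m handwheel '[[-0.1,0,0,0],[0,0,0,0]]'
```

```text
t: 22.1
ee_pos: [0.5753, -0.024, 0.1135]
eef_rot: [-3.141, 0.0, 1.46]
ft_force: [-0.8, -0.9, -2.2]
opening: 0.0272
grasp_force: 59.9
t: 22.27
ee_pos: [0.5751, -0.0264, 0.1135]
eef_rot: [-3.141, -0.0, 1.461]
ft_force: [0.3, 3.2, -2.6]
opening: 0.0276
grasp_force: 59.8
t: 22.43
ee_pos: [0.575, -0.027, 0.1134]
eef_rot: [-3.141, -0.003, 1.463]
ft_force: [2.3, 14.4, -3.0]
opening: 0.0277
grasp_force: 59.8
```

The gate force vanished on drawing back, and the bow now pulls on the leg with 14 N, so the leg is captured. I'll ease off, lower the hook onto the tab and release.

```bash
python3 -m handwheel '[[0.14,0,0,0],[0,0,0.15,0],[0,0,0.1,0],[0,0,0,0]]';  python3 -m handwheel '[[0,0,0.06,0],[0,0,0,0],[0,0,0,0]]'
```

```text
t: 22.77
ee_pos: [0.5747, -0.0257, 0.1052]
eef_rot: [-3.141, 0.001, 1.461]
ft_force: [0.3, -0.4, -2.1]
opening: 0.0277
grasp_force: 59.9
t: 23.02
ee_pos: [0.5752, -0.0256, 0.1041]
eef_rot: [-3.141, 0.0, 1.46]
ft_force: [-0.2, -0.2, -1.9]
opening: 0.0272
grasp_force: 59.9
```

```bash
python3 -m handwheel '[[0,0,0,0],[0,0,0,0],[0,0,0,0],[0,0,0,0],[0,0,0,0],[0,0,0,0]]' 0.7; python3 -m handwheel '[[0,0,-0.5,0],[0,0,-1,0],[0,0,-1,0],[0,0,-1,0],[-0.5,0,-1,0],[-1,0,-1,0],[-1,0,0,0],[-1,0,0,0],[-1,0,0,0],[0,0,0,0]]'; python3 -m handwheel '[[-1,0,0,0],[-1,0,0,0],[0,0,0,0],[0,0,0,0],[0,0,0,0],[0,0,0,0],[0,0,0,0]]'
python3 - <<'E'
from h import *
s=optics.read_camera("scene");t=optics.read_camera("top")
cv2.imwrite("pics/ends.png",s[:,:,::-1]);cv2.imwrite("pics/endt.png",t[:,:,::-1])
# hook = bright pixels in top view; compare with before (f1t)
g=t.min(2); b=cv2.imread("pics/f1t.png").min(2)
for y in range(176,204,1): print(y,"".join("#" if v>205 else "+" if v>150 else "." for v in g[y,145:200]),"|","".join("#" if v>205 else "+" if v>150 else "." for v in b[y,145:200]))
E
```

```text
t: 23.52
ee_pos: [0.5753, -0.0253, 0.1043]
eef_rot: [3.141, -0.0, 1.461]
ft_force: [-0.4, 0.5, -0.6]
opening: 0.0596
grasp_force: 0.0
t: 24.35
ee_pos: [0.5589, -0.1651, 0.2692]
eef_rot: [3.141, 0.002, 1.454]
ft_force: [-0.3, 0.4, -0.8]
opening: 0.0595
grasp_force: 0.0
t: 24.93
ee_pos: [0.5542, -0.2176, 0.2686]
eef_rot: [-3.142, -0.0, 1.462]
ft_force: [0.6, -0.6, -0.2]
opening: 0.0598
grasp_force: 0.0
176 +++++++........................++++++++++++++++++++++++ | +++++++........................++++++++++++++++++++++++
177 +++++++.......................+++++++++++++++++++++++++ | +++++++.......................+++++++++++++++++++++++++
178 +++++++.......................+++++++++++++++++++++++++ | +++++++.......................+++++++++++++++++++++++++
179 ##++++.......+++++++++++......+.+++++++++++++++++++++++ | ++++++........................+++++++++++++++++++++++++
180 #######+..++#################++++++++............++++++ | ######++++....................+++++++++++++++++++++++++
181 ##############+++####################+................. | ###################++.........+.++++++++++++
[... 1907 characters left out ...]
#####+........###+.....................+++++++++++++ | ########+........###+.....................+++++++++++++
199 ..######+....+######......................+++++++++++++ | ..+##+#+.....+######......................+++++++++++++
200 ..#######...+#######......................+++++++++++++ | ..#######...+#######......................+++++++++++++
201 ##########+#########......................+++++++++++++ | ++#######+++########......................+++++++++++++
202 ####################......................+++++++++++++ | ####################......................+++++++++++++
203 ####################......................+++++++++++++ | ####################......................+++++++++++++
```

The top view shows the hook on the staple: bow round leg n, gate line straight and closed, and the robot well clear. Handing in.

```bash
python3 -m handwheel '[[0,0,0,0],[0,0,0,0],[0,0,0,0],[0,0,0,0],[0,0,0,0],[0,0,0,0]]'; python3 -c "
from plant import sign_off;print(sign_off())"
```

```text
t: 25.53
ee_pos: [0.5539, -0.2186, 0.2687]
eef_rot: [-3.142, 0.0, 1.461]
ft_force: [0.3, -0.1, -0.4]
opening: 0.0598
grasp_force: 0.0
the job is handed in; nothing more can be done
None
```

I handed the job in at about 25.5 s: the lid dropped shut over the staple, and the hook was laid flat, regripped and clipped to a staple leg, where it hangs released with its gate shut; I saw no contact with the tin, pliers or collar, but sign-off returned no verdict.

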